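Fit the grater insert into the slicer and lock it

ROBOT

A 6-joint arm with a two-finger parallel gripper is mounted at the origin on the work surface; the furniture and walls round the work are solid. World frame = base frame: x ahead of the robot, y to its left, z up, the work surface at z = 0. Lengths are in m, angles in rad, forces in N, time in s.
With the tool pointing down it reaches from about 0.25 to 0.725 m from the base axis. Payload 4 kg.
Tool frame: the origin (TCP) lies midway between the tips of the shut fingers; the grasp point (between the pads) lies 19 mm behind it; z points along the fingers, y is the line along which they close (so a half turn about z gives the same grasp; the last joint's range is limited). The gripper opens to 85 mm and grips with 20 to 120 N. Pads are 22 mm wide; open, the fingers measure 114 mm over their backs; the gripper's body (76 mm by 85 mm) begins 54 mm behind the grasp point. The pads swing forward as they close: fully open they stand 13 mm farther back than shut.
Start: joints at [1.268, 0.241, 0.005, 1.335, 0, 1.571], TCP at [0.149, 0.477, 0.231] pointing down, gripper open.
Joint ranges: [-2.72, 2.72], [-1.05, 1.87], [-1.09, 1.28], [-1.99, 2.15], [-1.42, 1.44], [-3.14, 3.14]. Speed limits (rad/s): [2.79, 2.79, 3.14, 3.14, 3.14, 3.14].

INTERFACE

Orientations are given as a unit quaternion [x, y, z, w].
In Python, from workcell import get_obs, camera, job_done, silhouettes gives the robot as it stands. The module is installed in compiled form; this text tells all that it offers.
- The arm moves only by the tool drive_tool, never from a script. Its argument "increments" is a list of rows, each a list of 3 entries, a list of its own where there are three numbers: the shift along the world's x, y, z in mm, then the turn, a rotation vector about the world's x, y, z in degrees, then the opening, from 0 (shut) to 1 (fully open). A call has 1 to 8 rows; each row shifts and turns the commanded pose from where the row before left it; what a row does not reach is not made up. A row lasts 1/12 s, in which the tool goes at most 41.7 mm and 7.16 degrees, less where a joint would pass 70% of its speed; a pose out of reach is approached as far as the arm can. A call is refused whole if a number of a shift passes 41.7 or a number of a turn 7.16, either way. A call with a gripper value outside its range is refused whole. The fingers move at their own pace and stop on an object; the grip force is fixed at half the most. Time passes only in rows, so rows that do not move let the fingers close. It gives the time, the measured TCP pose, the force, the opening and the grip force at its end, in the units of the state.
- get_obs(): the state, without advancing time (a new reading comes with each control period).
- camera(name): name is "scene" or "top" or "wrist"; returns a dict with "image" (480x640x3 uint8, red, green, blue), "K" (3x3 intrinsics, pixels), "view" (4x4, takes a point from world to camera coordinates). Camera axes: x right, y down, z forward; pixel columns grow to the right and rows downward; lengths in m; the calibration is good to about 2 mm. A picture is of the moment at which its call begins. There is no depth.
- job_done(): hands the job in; it is judged then, once.
Trained networks look in a picture, given as the dict that the camera call returned (one of the last four; its "shot" number tells which), for a name from the list of things; names that differ only in an ending like _2 or _b are one class to them, and where a whole thing is asked for, a point or a joint stands for the part that bears it (a point fixed in the world has none). Each returns a list of dicts, best first, with "conf" (0 to 1); they miss things now and then, are a little off and sometimes report something else, mostly with a low value. They report only what shows in the picture. A call takes as long as a camera call. They do not tell look-alikes from the thing itself.
- silhouettes(query, picture): "region" (480x640 bool, what is visible of it) and "bbox" ([left, top, right, bottom] in pixels, round what is visible of it).
The state is a dict: "clock": time; "joint_pos": joint angles; "joint_vel": joint speeds; "tau": joint torques, N m; "eef_pos": TCP position; "tool_rot": TCP orientation; "ft_force": force on the tool from outside, world axes, zero at the start; "ft_torque": the same for the moment, N m; "grip_width": finger opening in m; "grasp_force": force on a finger pad.
Only numpy, scipy, OpenCV 4.12 (cv2) and the standard library are available. Lean on these libraries where they do the work, as an engineer would, in place of code of your own. Each camera call takes 0.05 s, during which the arm holds its last target. There are 200 camera calls.

TASK

Fit the orange grater insert into the white kitchen slicer: push it along the runway and over the raised lip, against the sprung green tongue, until its back edge drops behind the lip and it lies flat in its seat. Then slide the red-knobbed bolt fully across to lock it in. Push no harder than the spring needs: the tongue gives only a few millimetres and must never be driven to its stop; and leave the things standing around alone.

Things in the scene. Friction and masses are not known exactly. Their poses are not given: they have to be found in the camera images.
- slicer: White plastic slicer body lying on the worktop, held fast by its feet; 360 mm long with its loop handle, 132 mm wide (bolt bracket 27 mm more), side beams 36 mm high. Origin: on the worktop, midway between the beams, under the crest of the lip. x: the way the insert is pushed in, towards the loop handle; y: towards the bolt; z up. All other x, y, z in these notes are in this frame.
- runway (a point): Middle of the runway, x -100, y 0, z 22 mm. The runway (x -185 to 0, open at its -x end) is two ledges, top at z 22 mm, 28 to 56 mm either side of the middle. Between them a channel 56 mm wide for the fingertips, floor at z 8 mm, runs on into the seat. The side walls narrow from 112 to 99 mm apart between x -40 and -5 mm.
- lip (a point): The crest of the lip, midway between the beams (x 0, y 0, z 24.5 mm). The lip crosses both ledges but not the channel: a ramp from x -15 mm up to the crest (x -3 to +3 mm), and a sharp drop behind it to the seat.
- seat (a point): Where the insert's origin lies when fitted: x 48, y 0, z 18 mm, insert level, its back edge against the lip's rear face (x 3 mm). The seat: two ledges at z 18 mm, 99 mm between its walls, open in the middle, end wall at x 98 mm. In its far corners two nibs (underside z 27 mm) reach back to x 88.5 mm; the front edge goes under them, so the insert must be slid in.
- insert: Grater insert: flat orange plate with steel grating, 90 (x) x 96 (y) x 6 mm, about 0.13 kg, too wide to grip. Starts loose on the runway, roughly in line. Origin: centre of underside; x forward, edges at +-45 mm. Push its back edge with closed fingertips in the channel: it rides up the lip, tips nose down into the seat, and lies 0.07 rad nose down, back edge on the crest, until past x 3 mm.
- insert_back (a point): Middle of the insert's back edge, top side (-45, 0, 6 mm in the insert's frame). The friction of the pushing fingers can hold this edge up when it is past the lip: while still pushing, draw the fingers down 6 to 8 mm, or press the edge down; then back away.
- tongue (a joint): Green sprung tongue, 28 mm wide, in the seat's end wall. Value: how far it is pushed in (m); 0 = free, face at x 90.0 mm; hard stop 0.0055, overloaded above 0.0047. Spring 2 N at first plus 3 N per mm. The insert clears the lip at 0.003 to 0.0033 (11 to 12 N); pushing it to about 0.004 (14 N, plus 0.5 to 1 N of sliding friction) frees it safely. With the insert fitted it stays near 0.003.
- bolt (a joint): Flat steel slide bolt beside the lip on the slicer's +y side. Value: travel (m) towards the slicer's middle (its -y), 0 = open (as at the start), 0.014 = fully closed with its end over the insert's back corner. It slides stiffly (1.5 N) and stays where it is left. It can close only over a fully dropped insert.
- bolt_knob (a point): Top of the bolt's red upright round knob, 12 mm in diameter, standing 24 mm above the bolt, top 56 mm above the worktop; open, it is at x = 11 mm, y = 79 mm of the slicer and it moves with the bolt. Can be pinched from above or pushed.
- dish_glass: Bystander: small fluted glass dish, 69 mm wide, 38 mm high, origin at the centre of its underside, z up.
- spice_jar: Bystander: spice jar with green cap, 46 mm in diameter, 106 mm high, origin at the centre of its underside, z up.
- tin_small: Bystander: small food tin, 57 mm in diameter, 72 mm high, origin at the centre of its underside, z up.
Things that resemble listed ones, but are neither listed nor needed, are in the scene too. There is more than one size of the insert; the one meant has the size given above.

How it is judged:
On the way:
1. the insert has dropped behind the lip and lies flat in its seat, the bolt still open (z of insert in the frame of slicer below 0.0195 m and x of insert in the frame of slicer above 0.0465 m and angle between insert's own z axis and vertical below 0.03 rad and value of joint bolt below 0.005 m), for 0.2 s.
At the end, for the whole second after the job is handed in: The insert lies flat in its seat behind the lip (origin 16 to 19.5 mm above the slicer's origin and 46.5 to 51.5 mm along its x, tilted less than 0.03 rad), at rest, and the bolt is closed by more than 10 mm of its 14 mm (z of insert in the frame of slicer between 0.016 and 0.0195 m and x of insert in the frame of slicer between 0.0465 and 0.0515 m and angle between insert's own z axis and vertical below 0.03 rad and value of joint bolt above 0.01 m and linear speed of insert below 0.02 m/s); the robot touches nothing.
It fails at once if the tongue is driven towards its stop (pushed in more than 4.7 mm) (value of joint tongue above 0.0047 m).
It fails at once if the insert is pushed or pressed with more than 22 N (contact force between the fingers and insert above 22 N).
It fails at once if a bystander is moved by more than 20 mm (distance of any of dish_glass, spice_jar, tin_small from where it was at the start of the episode above 0.02 m).
It also fails if it takes over 67 s, if anything falls off the work surface, if the arm or the gripper's body presses on something with over 40 N, if the wrist force passes 120 N, or if a joint passes its speed limit or range.

## Working session

There is one attempt and no reset: what is moved stays moved. The work goes in short steps, Python scripts to look and compute and a tool call to move; the robot and the scene stay as the last step left them, time stands still between calls to the robot, and variables do not carry over. Pictures are saved under pics/ and viewed, at most 10 in all, crops included, and the job is handed in when it is done.

Besides the shell and the picture viewer there is one more tool, called after "Request:" as name(argument=value, ...) on one line, values as JSON. drive_tool: Moves the arm, as the interface text tells. Its arguments: {"type":"object","properties":{"increments":{"type":"array"}},"required":["increments"]}

```bash
mkdir -p pics; cat > h.py <<'E'
import numpy as np, cv2
from workcell import get_obs, camera, job_done, silhouettes
def save(p,n): cv2.imwrite('pics/'+n,cv2.cvtColor(p['image'] if isinstance(p,dict) else p,cv2.COLOR_RGB2BGR))
def back(p,uv,z):
    K,V=p['K'],p['view'];R,t=V[:3,:3],V[:3,3]
    c=-R.T@t;d=R.T@np.linalg.inv(K)@np.array([uv[0],uv[1],1.]);return c+d*(z-c[2])/d[2]
def proj(p,X):
    X=np.atleast_2d(X);q=(p['view'][:3,:3]@X.T).T+p['view'][:3,3];q=(p['K']@q.T).T;return q[:,:2]/q[:,2:]
E
python3 - <<'E'
from h import *
a=camera('scene');b=camera('top')
save(a,'scene.png');save(b,'top.png')
o=get_obs();print(o['eef_pos'],o['tool_rot'],o['clock'])
for n,p in (('scene',a),('top',b)):
    print(n,'cam',-p['view'][:3,:3].T@p['view'][:3,3])
    for q in ('slicer','insert','bolt_knob','tongue','dish_glass','spice_jar','tin_small'):
        for r in silhouettes(q,p): print(q,round(r['conf'],2),r['bbox'],r['region'].sum())
E
```

```text
[0.1489101  0.47672178 0.23052331] [ 1.50833567e-01  9.88558743e-01 -9.08032383e-04 -1.48145359e-04] 0.1
scene cam [0.63334714 0.66953897 0.69291499]
slicer 0.79 [231.6, 200.5, 323.5, 355.1] 7706
insert 0.83 [293.3, 381.6, 350.4, 437.3] 1825
insert 0.67 [326.7, 208.8, 411.8, 267.5] 2844
insert 0.56 [241.4, 217.9, 289.4, 253.9] 1771
bolt_knob 0.7 [300.4, 259.1, 322.0, 270.7] 169
bolt_knob 0.38 [367.0, 295.0, 408.9, 353.5] 1900
dish_glass 0.89 [294.2, 162.6, 322.5, 188.7] 657
spice_jar 0.71 [367.4, 294.6, 407.6, 353.8] 1848
spice_jar 0.59 [404.7, 319.0, 449.1, 385.9] 2129
spice_jar 0.29 [229.5, 197.1, 325.2, 360.0] 8027
tin_small 0.94 [366.4, 294.1, 406.3, 351.9] 1850
top cam [0.35991011 0.00630952 1.35130354]
slicer 0.83 [224.6, 181.0, 390.9, 255.7] 5795
insert 0.73 [322.8, 191.6, 367.3, 240.4] 1744
insert 0.66 [226.7, 176.1, 389.4, 253.9] 6141
insert 0.64 [171.1, 212.3, 205.0, 248.3] 758
insert 0.62 [302.2, 269.5, 374.6, 346.8] 3027
insert 0.49 [292.5, 233.4, 296.0, 251.6] 125
tongue 0.51 [225.1, 178.0, 391.8, 257.3] 5960
tongue 0.44 [258.4, 202.0, 269.1, 211.2] 59
dish_glass 0.91 [409.3, 252.2, 442.6, 282.6] 734
spice_jar 0.71 [176.1, 285.6, 210.1, 309.6] 593
tin_small 0.7 [214.9, 269.7, 245.6, 298.1] 672
tin_small 0.51 [261.3, 208.1, 264.8, 209.0] 13
```

```bash
python3 - <<'E'
import cv2
a=cv2.imread('pics/top.png')[160:360,150:460]
cv2.imwrite('pics/topc.png',cv2.resize(a,None,fx=2.5,fy=2.5,interpolation=cv2.INTER_CUBIC))
E
```

```text
(no output)
```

View pics/scene.png

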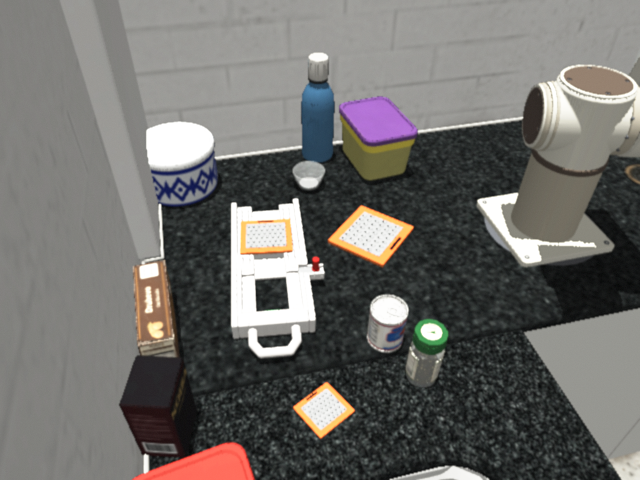

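View pics/topc.png

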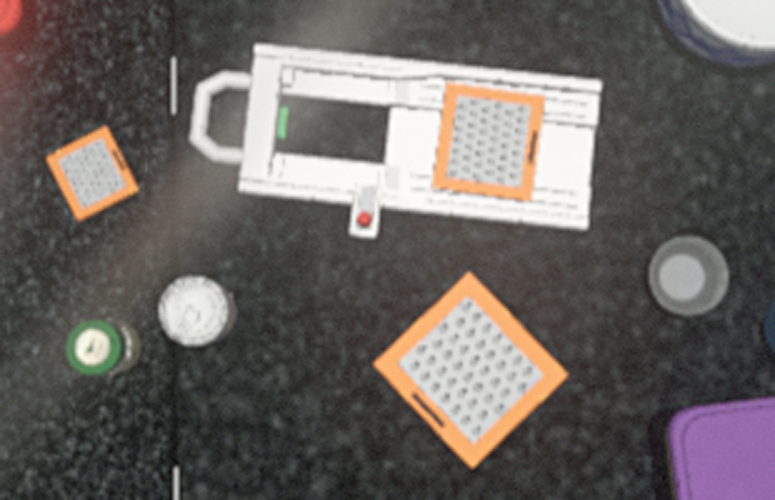

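The scene shows three orange grater plates in the top view: one on the slicer runway at (345,216), a small one at (187,229) and a large one at (338,308). The one on the runway fits the description. The knob is at about (296,247), the tongue at about (263,208), and the handle is to the left.

```bash
cat >> h.py <<'E'
def red(p,box):
    h=cv2.cvtColor(p['image'],cv2.COLOR_RGB2HSV);l,t,r,b=box
    m=((h[...,0]<6)|(h[...,0]>172))&(h[...,1]>150)&(h[...,2]>60)
    ys,xs=np.nonzero(m[t:b,l:r]);return np.c_[xs+l,ys+t]
def orange(p,box):
    h=cv2.cvtColor(p['image'],cv2.COLOR_RGB2HSV);l,t,r,b=box
    m=np.zeros(h.shape[:2],np.uint8);m[t:b,l:r]=((h[...,0]>6)&(h[...,0]<22)&(h[...,1]>110)&(h[...,2]>120))[t:b,l:r]
    ys,xs=np.nonzero(m);return cv2.minAreaRect(np.c_[xs,ys].astype(np.float32))
E
python3 - <<'E'
from h import *
p=camera('top')
k=red(p,(285,235,310,262));print('red',len(k),k.mean(0))
K=back(p,k.mean(0),.050);print('knob',K)
c=lambda u,v:(150+u/2.5-.3,160+v/2.5-.3)
for n,uv,z in (('rt',c(600,80),.036),('rb',c(588,228),.036),('lt',c(255,45),.036),('lb',c(240,190),.036),('tongue',c(287,123),.024)):
    print(n,back(p,uv,z))
r=orange(p,(315,185,372,245));print(r)
B=cv2.boxPoints(r)
for q in B: print(back(p,q,.028))
h=cv2.cvtColor(p['image'],cv2.COLOR_RGB2HSV)
g=(h[...,0]>50)&(h[...,0]<85)&(h[...,1]>100);ys,xs=np.nonzero(g[195:225,250:280]);print('green',xs.min()+250,xs.max()+250,ys.min()+195,ys.max()+195,xs.mean()+250,ys.mean()+195, back(p,(xs.mean()+250,ys.mean()+195),.026))
print(np.round(p['view'],3))
E
```

```text
red 1 [295. 249.]
knob [0.46569947 0.04370391 0.05      ]
rt [ 0.59025996 -0.16822908  0.036     ]
rb [ 0.45873529 -0.15359359  0.036     ]
lt [0.62779227 0.1376577  0.036     ]
lb [0.49840202 0.15228427 0.036     ]
tongue [0.55901506 0.11103257 0.024     ]
((344.8314208984375, 216.59742736816406), (38.77086639404297, 41.33281707763672), 7.853313446044922)
[ 0.49871844 -0.01790227  0.028     ]
[ 0.59034523 -0.03245256  0.028     ]
[ 0.57670743 -0.11785049  0.028     ]
[ 0.48523004 -0.10279815  0.028     ]Traceback (most recent call last):
  File "<stdin>", line 12, in <module>
    return umr_minimum(a, axis, None, out, keepdims, initial, where)
ValueError: zero-size array to reduction operation minimum which has no identity
```

Slicer yaw is about 83° with its origin near (0.546, 0.023). I'm moving above the middle of the slicer, shutting the fingers and turning the closing line across the slicer, so the wrist camera can take a closer look.

Request:
drive_tool(increments=[[[25,-30,0],[0,0,-5],0],[[25,-30,0],[0,0,-5],0],[[25,-30,0],[0,0,-5],0],[[25,-30,0],[0,0,-5],0],[[25,-30,0],[0,0,-5],0],[[25,-30,0],[0,0,-5],0],[[25,-30,0],[0,0,-5],0],[[25,-30,0],[0,0,-5],0]])

```text
clock: 1.52
eef_pos: [0.35, 0.2357, 0.2316]
tool_rot: [0.482, 0.876, 0.0, 0.0]
ft_force: [-0.2, 1.2, -0.0]
grip_width: 0.0003
grasp_force: 0.0
```

Request:
drive_tool(increments=[[[23,-32,0],[0,0,-5],0],[[23,-32,0],[0,0,-5],0],[[23,-32,0],[0,0,-5],0],[[23,-32,0],[0,0,-5],0],[[23,-32,0],[0,0,-5],0],[[23,-32,0],[0,0,-5],0],[[20,-32,0],[0,0,-5],0],[[20,-32,0],[0,0,-5],0]])

```text
clock: 2.18
eef_pos: [0.528, -0.0207, 0.2313]
tool_rot: [0.753, 0.659, 0.0, 0.0]
ft_force: [0.8, 0.8, -0.7]
grip_width: -0.0001
grasp_force: 0.0
```

Request:
drive_tool(increments=[[[0,-20,0],[0,0,0],0],[[0,-15,0],[0,0,0],0],[[0,0,0],[0,0,0],0]])

```text
clock: 2.43
eef_pos: [0.5272, -0.0568, 0.2309]
tool_rot: [0.752, 0.659, -0.001, 0.0]
ft_force: [-0.6, -0.1, 0.1]
grip_width: -0.0001
grasp_force: 0.0
```

```bash
python3 - <<'E'
from h import *
o=get_obs();print(o['eef_pos'],o['tool_rot'],o['clock'],o['joint_pos'],o['ft_force'])
p=camera('wrist');save(p,'w1.png');np.savez('w1.npz',**{k:p[k] for k in ('image','K','view')})
print(np.round(p['view'],3),p['K'])
E
```

```text
[ 0.52724056 -0.05675364  0.23088344] [ 7.52432509e-01  6.58669121e-01 -5.34738021e-04  1.51213402e-04] 2.4333 [-1.06662625e-01  3.01424648e-01  8.56755132e-02  1.35555004e+00
 -9.91153046e-04  1.59683277e+00] [-0.63037728 -0.05993561  0.10922826]
[[ 0.991 -0.131 -0.001 -0.53 ]
 [-0.126 -0.954  0.271 -0.023]
 [-0.037 -0.268 -0.963  0.383]
 [ 0.     0.     0.     1.   ]] [[344.47286474   0.         312.78833612]
 [  0.         344.47286474 248.59666266]
 [  0.           0.           1.        ]]
```

View pics/w1.png

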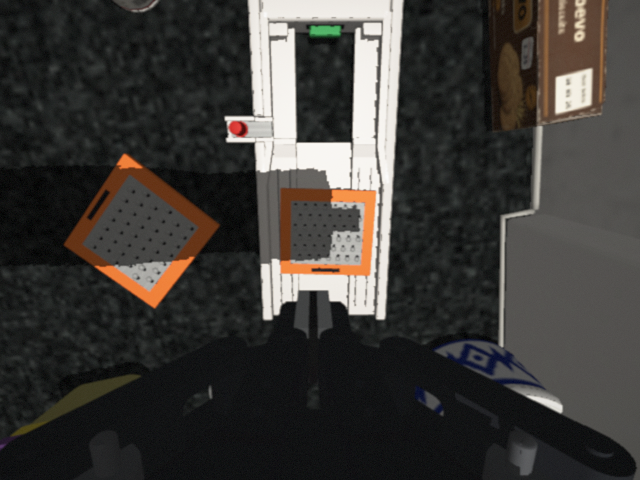

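The wrist view shows the slicer nearly upright: knob (237,128), tongue (324,31), insert spanning about (280..377, 188..275), and the runway's open end at row ~318. Now fitting the slicer pose.

```bash
python3 - <<'E'
from h import *
d=np.load('w1.npz');p={k:d[k] for k in d}
im=p['image'];h=cv2.cvtColor(im,cv2.COLOR_RGB2HSV)
w=(h[...,2]>150)&(h[...,1]<50)
L=[];R=[]
for v in list(range(30,112,4))+list(range(150,165,4))+list(range(270,312,4)):
    for a,rng in ((L,range(235,300)),(R,range(425,350,-1))):
        for u in rng:
            s=1 if rng.step>0 else -1
            if w[v,u] and w[v,u+s] and w[v,u+2*s]: a.append(back(p,(u-.5*s,v),.036)[:2]);break
def line(a):
    vx,vy,x,y=cv2.fitLine(np.array(a,np.float32),cv2.DIST_HUBER,0,.01,.01).ravel()
    s=np.sign(vy);return np.array([vx,vy])*s,np.array([x,y])
l,r=line(L),line(R);print(l,r,np.degrees([np.arctan2(q[0][0],q[0][1]) for q in (l,r)]))
X=l[0]+r[0];X/=np.linalg.norm(X);Y=np.array([-X[1],X[0]])
print('width',(l[1]-r[1])@Y, 'mid offset',(l[1]+r[1])@Y/2)
k=red(p,(220,110,260,145));print('knob',len(k),k.mean(0),k.min(0),k.max(0));c=k.mean(0);
K=back(p,c,.052)[:2]
g=(h[...,0]>45)&(h[...,0]<85)&(h[...,1]>100);ys,xs=np.nonzero(g[15:50,295:350]);xs+=295;ys+=15
print('green',xs.min(),xs.max(),ys.min(),ys.max(),np.median(ys))
T=back(p,(xs.mean(),ys.max()+.5),.022)[:2]
mid=(l[1]+r[1])@Y/2
print('origin x from knob',K@X-.011,'from tongue',T@X-.09,'y: knob',K@Y-.079,'tongue',T@Y,'mid',mid)
# end of the runway
for u in (268,380):
    vv=[v for v in range(300,335) if w[v,u]];print('end',u,max(vv),back(p,(u,max(vv)+.5),.036)[:2]@X+.185)
rr=orange(p,(270,175,385,282));print(rr)
B=np.array([back(p,q,.028)[:2] for q in cv2.boxPoints(rr)]);print((B@np.c_[X,Y])-[K@X-.011,mid])
print('X',X,'origin',X*(K@X-.011)+Y*mid, 'insert centre',B.mean(0))
E
```

```text
(array([0.1283815 , 0.99172485], dtype=float32), array([0.48590624, 0.05000557], dtype=float32)) (array([0.1263595, 0.9919845], dtype=float32), array([ 0.61157364, -0.0018169 ], dtype=float32)) [7.3760753 7.259273 ]
width 0.13124451 mid offset -0.5412016
knob 206 [238.23300971 128.4223301 ] [229 122] [246 136]
green 308 341 25 43 31.0
origin x from knob 0.0882734399611774 from tongue 0.08376779612011923 y: knob -0.5433393772367018 tongue -0.5412832611554099 mid -0.5412016
end 268 319 0.08971476874926658
end 380 319 0.08931214237576422
((327.4646301269531, 231.63693237304688), (91.41459655761719, 87.30980682373047), 3.1798300743103027)
[[-0.13282732  0.0471079 ]
 [-0.04124129  0.039523  ]
 [-0.04658572 -0.05118968]
 [-0.13891215 -0.05019708]]
X [0.12737058 0.9918552 ] origin [0.54803703 0.01862131] insert centre [ 0.54024642 -0.07100803]
```

Request:
drive_tool(increments=[[[0,-30,0],[0,0,0],0],[[0,-30,-15],[0,0,0],0],[[0,-28,-25],[0,0,0],0],[[0,0,-35],[0,0,0],0],[[0,0,-35],[0,0,0],0],[[0,0,-30],[0,0,0],0],[[0,0,-25],[0,0,0],0],[[0,0,0],[0,0,0],0]])

```text
clock: 3.15
eef_pos: [0.5228, -0.1394, 0.061]
tool_rot: [0.75, 0.661, -0.003, -0.005]
ft_force: [-0.4, -0.3, -0.2]
grip_width: 0.0001
grasp_force: 0.0
```

```bash
cat >> h.py <<'E'
X=np.array([.1274,.9919]);Y=np.array([-.9919,.1274]);O=np.array([.5481,.0189])
def sl(q): q=np.asarray(q);return np.array([(q[:2]-O)@X,(q[:2]-O)@Y,q[2]])
E
python3 - <<'E'
from h import *
o=get_obs();print(o['eef_pos'],sl(o['eef_pos']),o['ft_force'])
p=camera('scene');q=camera('wrist');im=np.hstack([cv2.resize(p['image'][180:340,200:400],(400,320)),cv2.resize(q['image'],(400,320))]);save(im,'c2.png')
E
```

```text
[ 0.52277974 -0.1393587   0.06104118] [-0.16020261  0.004953    0.06104118] [-0.38743567 -0.33147465 -0.18524849]
```

View pics/c2.png

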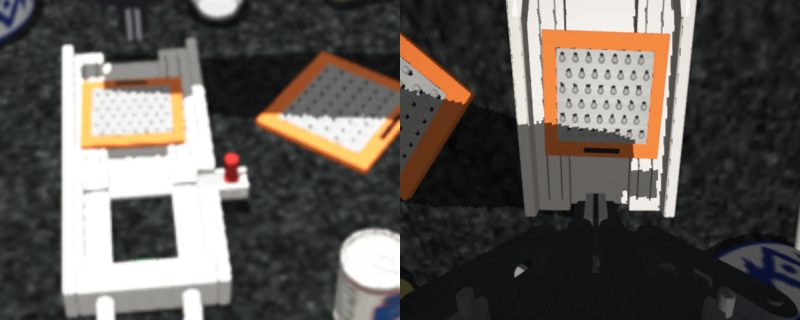

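The fingertips stand behind the insert over the channel, about 5 mm to +y. I'm correcting that and descending.

Request:
drive_tool(increments=[[[6,-6,0],[0,0,0],0],[[0,0,-15],[0,0,0],0],[[0,0,-15],[0,0,0],0],[[0,0,-12],[0,0,0],0],[[0,0,0],[0,0,0],0],[[0,0,0],[0,0,0],0]])

```text
clock: 3.75
eef_pos: [0.5346, -0.1482, 0.0259]
tool_rot: [0.751, 0.66, 0.001, 0.001]
ft_force: [0.6, 0.5, -0.4]
grip_width: 0.0001
grasp_force: 0.0
```

Request:
drive_tool(increments=[[[0,0,-4],[0,0,0],0],[[0,0,0],[0,0,0],0],[[0,0,0],[0,0,0],0]])

```text
clock: 4.0
eef_pos: [0.5339, -0.148, 0.0213]
tool_rot: [0.751, 0.66, 0.0, 0.001]
ft_force: [-0.2, 0.3, 0.0]
grip_width: -0.0003
grasp_force: 0.0
```

```bash
python3 - <<'E'
from h import *
o=get_obs();print(o['eef_pos'],sl(o['eef_pos']),o['ft_force'])
E
```

```text
[ 0.53387822 -0.14796293  0.02129473] [-0.16732319 -0.00715175  0.02129473] [-0.23985102  0.25592687  0.03993065]
```

Request:
drive_tool(increments=[[[-4,1,-2],[0,0,0],0],[[0.8,6,0],[0,0,0],0],[[0.8,6,0],[0,0,0],0],[[0.8,6,0],[0,0,0],0],[[0.8,6,0],[0,0,0],0],[[0.8,6,0],[0,0,0],0],[[0,0,0],[0,0,0],0]])

```text
clock: 4.58
eef_pos: [0.5333, -0.1153, 0.0183]
tool_rot: [0.75, 0.661, 0.0, -0.0]
ft_force: [-0.1, -0.2, -0.5]
grip_width: -0.0002
grasp_force: 0.0
```

```bash
python3 - <<'E'
from h import *
o=get_obs();print(o['eef_pos'],sl(o['eef_pos']),o['ft_force'])
q=camera('wrist');rr=orange(q,(180,20,460,330));print(rr)
B=np.array([sl(back(q,c,.028)) for c in cv2.boxPoints(rr)]);print(B,B.mean(0))
E
```

```text
[ 0.53331688 -0.1152509   0.01831642] [-0.13494765 -0.00242745  0.01831642] [-0.07149571 -0.22562157 -0.45287078]
((312.1654052734375, 171.5388641357422), (272.28216552734375, 239.40040588378906), 1.9091522693634033)
[[-0.12059879  0.05597482  0.028     ]
 [-0.03199505  0.04365544  0.028     ]
 [-0.03463167 -0.05063524  0.028     ]
 [-0.12436959 -0.05728351  0.028     ]] [-0.07789877 -0.00207212  0.028     ]
```

Request:
drive_tool(increments=[[[0.8,6,0],[0,0,0],0],[[0.8,6,0],[0,0,0],0],[[0.8,6,0],[0,0,0],0],[[0.8,6,0],[0,0,0],0],[[0.8,6,0],[0,0,0],0],[[0,0,0],[0,0,0],0]])

```text
clock: 5.13
eef_pos: [0.5372, -0.0853, 0.0183]
tool_rot: [0.75, 0.661, 0.0, -0.0]
ft_force: [-0.0, 0.2, 0.1]
grip_width: -0.0
grasp_force: 0.0
```

Request:
drive_tool(increments=[[[0.8,6,0],[0,0,0],0],[[0.8,6,0],[0,0,0],0],[[0.8,6,0],[0,0,0],0],[[0.8,6,0],[0,0,0],0],[[0,0,0],[0,0,0],0]])

```text
clock: 5.55
eef_pos: [0.5404, -0.0613, 0.0183]
tool_rot: [0.75, 0.661, 0.0, -0.0]
ft_force: [-0.5, -0.3, -0.3]
grip_width: -0.0001
grasp_force: 0.0
```

```bash
python3 - <<'E'
from h import *
o=get_obs();print(o['eef_pos'],sl(o['eef_pos']),o['ft_force'])
q=camera('wrist');p=camera('top')
im=np.hstack([cv2.resize(p['image'][160:280,220:400],(400,267)),cv2.resize(q['image'],(356,267))]);save(im,'c3.png')
E
```

```text
[ 0.54043658 -0.06132707  0.01828615] [-0.08055355 -0.00261958  0.01828615] [-0.49885684 -0.25038798 -0.34663512]
```

View pics/c3.png

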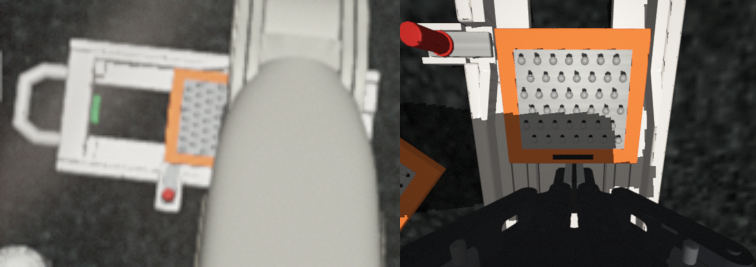

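The insert is straight, with its front over the lip, and the force is about zero. Continuing.

Request:
drive_tool(increments=[[[0.8,6,0],[0,0,0],0],[[0.8,6,0],[0,0,0],0],[[0.8,6,0],[0,0,0],0],[[0.8,6,0],[0,0,0],0],[[0.6,5,0],[0,0,0],0],[[0,0,0],[0,0,0],0]])

```text
clock: 6.15
eef_pos: [0.5443, -0.0324, 0.0183]
tool_rot: [0.75, 0.661, 0.0, -0.0]
ft_force: [0.3, -0.3, -0.1]
grip_width: -0.0
grasp_force: 0.0
```

Request:
drive_tool(increments=[[[0.6,5,0],[0,0,0],0],[[0.6,5,0],[0,0,0],0],[[0.6,5,0],[0,0,0],0],[[0.5,4,0],[0,0,0],0],[[0.5,4,0],[0,0,0],0],[[0,0,0],[0,0,0],0]])

```text
clock: 6.65
eef_pos: [0.547, -0.0098, 0.0183]
tool_rot: [0.751, 0.661, 0.0, -0.0]
ft_force: [0.4, 0.6, 0.3]
grip_width: 0.0
grasp_force: 0.0
```

```bash
python3 - <<'E'
from h import *
o=get_obs();print(o['eef_pos'],sl(o['eef_pos']),o['ft_force'])
E
```

```text
[ 0.54702305 -0.00983282  0.01832014] [-0.02863729 -0.00259233  0.01832014] [0.42541537 0.61280106 0.27032596]
```

Request:
drive_tool(increments=[[[0.4,3,0],[0,0,0],0],[[0.4,3,0],[0,0,0],0],[[0.3,3,0],[0,0,0],0],[[0.3,2,0],[0,0,0],0],[[0,0,0],[0,0,0],0],[[0,0,0],[0,0,0],0]])

```text
clock: 7.15
eef_pos: [0.5484, 0.0005, 0.0184]
tool_rot: [0.751, 0.66, 0.0, -0.0]
ft_force: [-0.8, -0.0, -0.4]
grip_width: -0.0001
grasp_force: 0.0
```

Request:
drive_tool(increments=[[[0.1,1,0],[0,0,0],0],[[0.1,1,0],[0,0,0],0],[[0,0,0],[0,0,0],0],[[0,0,0],[0,0,0],0]])

```text
clock: 7.48
eef_pos: [0.5485, 0.0023, 0.0183]
tool_rot: [0.751, 0.66, 0.0, -0.0]
ft_force: [-0.0, 0.1, 0.8]
grip_width: 0.0
grasp_force: 0.1
```

Request:
drive_tool(increments=[[[0.1,1,0],[0,0,0],0],[[0.1,1,0],[0,0,0],0],[[0,0,0],[0,0,0],0],[[0,0,0],[0,0,0],0]])

```text
clock: 7.82
eef_pos: [0.5487, 0.0044, 0.0183]
tool_rot: [0.751, 0.66, 0.0, -0.0]
ft_force: [-0.4, -0.9, -0.0]
grip_width: 0.0001
grasp_force: 0.1
```

Request:
drive_tool(increments=[[[0.1,1,0],[0,0,0],0],[[0,0,0],[0,0,0],0],[[0,0,0],[0,0,0],0]])

```text
clock: 8.07
eef_pos: [0.5488, 0.0054, 0.0183]
tool_rot: [0.751, 0.66, 0.0, -0.0]
ft_force: [0.6, -0.0, 0.2]
grip_width: 0.0
grasp_force: 0.1
```

Request:
drive_tool(increments=[[[0.1,1,0],[0,0,0],0],[[0,0,0],[0,0,0],0],[[0,0,0],[0,0,0],0]])

```text
clock: 8.32
eef_pos: [0.5489, 0.0063, 0.0183]
tool_rot: [0.751, 0.66, 0.0, -0.0]
ft_force: [-0.1, -0.0, 0.2]
grip_width: 0.0002
grasp_force: 0.1
```

Request:
drive_tool(increments=[[[0.1,1,0],[0,0,0],0],[[0,0,0],[0,0,0],0],[[0,0,0],[0,0,0],0]])

```text
clock: 8.57
eef_pos: [0.549, 0.0074, 0.0183]
tool_rot: [0.751, 0.66, 0.0, -0.0]
ft_force: [-0.7, -0.5, -0.0]
grip_width: 0.0001
grasp_force: 0.1
```

Request:
drive_tool(increments=[[[0.1,0.7,0],[0,0,0],0],[[0,0,0],[0,0,0],0],[[0,0,0],[0,0,0],0]])

```text
clock: 8.82
eef_pos: [0.5491, 0.008, 0.0183]
tool_rot: [0.751, 0.66, 0.0, -0.0]
ft_force: [-0.8, 0.5, -0.7]
grip_width: -0.0001
grasp_force: 0.1
```

Request:
drive_tool(increments=[[[0.1,0.7,0],[0,0,0],0],[[0,0,0],[0,0,0],0],[[0,0,0],[0,0,0],0]])

```text
clock: 9.07
eef_pos: [0.5492, 0.0085, 0.0183]
tool_rot: [0.751, 0.66, -0.0, 0.0]
ft_force: [-0.3, -1.4, -0.2]
grip_width: 0.0002
grasp_force: 0.7
```

```bash
python3 - <<'E'
from h import *
o=get_obs();print(o['eef_pos'],sl(o['eef_pos']),o['ft_force'])
q=camera('wrist');p=camera('top')
im=np.hstack([cv2.resize(p['image'][160:280,220:400],(400,267)),cv2.resize(q['image'],(356,267))]);save(im,'c4.png')
E
```

```text
[0.54915983 0.0084523  0.01829054] [-0.01022805 -0.00238229  0.01829054] [-0.33906412 -1.42371999 -0.17888203]
```

View pics/c4.png

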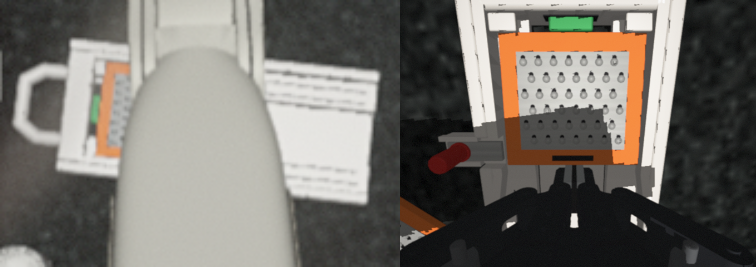

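The insert is square in the seat and its front is just touching the green tongue. Pushing on in small steps while watching the force.

Request:
drive_tool(increments=[[[0.1,1,0],[0,0,0],0],[[0,0,0],[0,0,0],0],[[0,0,0],[0,0,0],0]])

```text
clock: 9.42
eef_pos: [0.5492, 0.0091, 0.0183]
tool_rot: [0.751, 0.66, -0.0, 0.0]
ft_force: [-0.7, -3.0, 0.4]
grip_width: -0.0002
grasp_force: 1.9
```

Request:
drive_tool(increments=[[[0.1,1,0],[0,0,0],0],[[0,0,0],[0,0,0],0],[[0,0,0],[0,0,0],0]])

```text
clock: 9.67
eef_pos: [0.5492, 0.0099, 0.0182]
tool_rot: [0.751, 0.66, -0.001, 0.0]
ft_force: [-1.1, -4.4, -1.1]
grip_width: -0.0001
grasp_force: 2.6
```

Request:
drive_tool(increments=[[[0.1,1,0],[0,0,0],0],[[0,0,0],[0,0,0],0],[[0,0,0],[0,0,0],0]])

```text
clock: 9.92
eef_pos: [0.5492, 0.0103, 0.0182]
tool_rot: [0.751, 0.66, -0.001, 0.001]
ft_force: [0.0, -6.1, -0.0]
grip_width: -0.0
grasp_force: 3.2
```

Request:
drive_tool(increments=[[[0.1,1,0],[0,0,0],0],[[0,0,0],[0,0,0],0],[[0,0,0],[0,0,0],0]])

```text
clock: 10.17
eef_pos: [0.5493, 0.0108, 0.0182]
tool_rot: [0.751, 0.66, -0.001, 0.001]
ft_force: [-0.3, -7.5, -0.0]
grip_width: 0.0
grasp_force: 3.9
```

Request:
drive_tool(increments=[[[0.1,0.7,0],[0,0,0],0],[[0,0,0],[0,0,0],0],[[0,0,0],[0,0,0],0]])

```text
clock: 10.42
eef_pos: [0.5492, 0.0111, 0.0181]
tool_rot: [0.752, 0.66, -0.002, 0.001]
ft_force: [-0.7, -7.7, -0.3]
grip_width: 0.0001
grasp_force: 4.4
```

Request:
drive_tool(increments=[[[0.1,1,0],[0,0,0],0],[[0.1,1,0],[0,0,0],0],[[0,0,0],[0,0,0],0],[[0,0,0],[0,0,0],0]])

```text
clock: 10.75
eef_pos: [0.5493, 0.0121, 0.0181]
tool_rot: [0.752, 0.659, -0.003, 0.002]
ft_force: [-0.4, -11.5, -0.8]
grip_width: 0.0001
grasp_force: 5.7
```

Request:
drive_tool(increments=[[[0.1,0.7,0],[0,0,0],0],[[0,0,0],[0,0,0],0],[[0,0,0],[0,0,0],0]])

```text
clock: 11.0
eef_pos: [0.5493, 0.0124, 0.018]
tool_rot: [0.752, 0.659, -0.003, 0.002]
ft_force: [-1.3, -11.8, -0.3]
grip_width: -0.0002
grasp_force: 6.2
```

Request:
drive_tool(increments=[[[0.1,0.7,0],[0,0,0],0],[[0,0,0],[0,0,0],0],[[0,0,0],[0,0,0],0]])

```text
clock: 11.25
eef_pos: [0.5494, 0.0127, 0.018]
tool_rot: [0.752, 0.659, -0.003, 0.003]
ft_force: [-0.9, -12.9, -0.1]
grip_width: -0.0
grasp_force: 6.7
```

Request:
drive_tool(increments=[[[0.1,0.6,0],[0,0,0],0],[[0,0,0],[0,0,0],0],[[0,0,0],[0,0,0],0]])

```text
clock: 11.5
eef_pos: [0.5494, 0.013, 0.018]
tool_rot: [0.752, 0.659, -0.003, 0.003]
ft_force: [-1.6, -14.2, -0.5]
grip_width: -0.0001
grasp_force: 7.1
```

Request:
drive_tool(increments=[[[0,0,-1.5],[0,0,0],0],[[0,0,-1.5],[0,0,0],0],[[0,0,0],[0,0,0],0]])

```text
clock: 11.75
eef_pos: [0.5492, 0.0128, 0.0147]
tool_rot: [0.752, 0.659, -0.004, 0.003]
ft_force: [-1.3, -14.7, -1.2]
grip_width: 0.0001
grasp_force: 7.3
```

Request:
drive_tool(increments=[[[0,0,-1.5],[0,0,0],0],[[0,0,-1.5],[0,0,0],0],[[0,0,0],[0,0,0],0],[[0,0,0],[0,0,0],0]])

```text
clock: 12.08
eef_pos: [0.5494, 0.0127, 0.0119]
tool_rot: [0.752, 0.659, -0.004, 0.003]
ft_force: [-0.9, -15.6, -0.9]
grip_width: -0.0002
grasp_force: 7.4
```

```bash
python3 - <<'E'
from h import *
o=get_obs();print(o['eef_pos'],sl(o['eef_pos']),o['ft_force'])
q=camera('wrist');save(cv2.resize(q['image'][0:340,120:520],(800,680))[:600],'c5.png')
E
```

```text
[0.54935927 0.01269017 0.01187766] [-0.0059991  -0.0020402   0.01187766] [ -0.94632934 -15.56924515  -0.94549841]
```

View pics/c5.png

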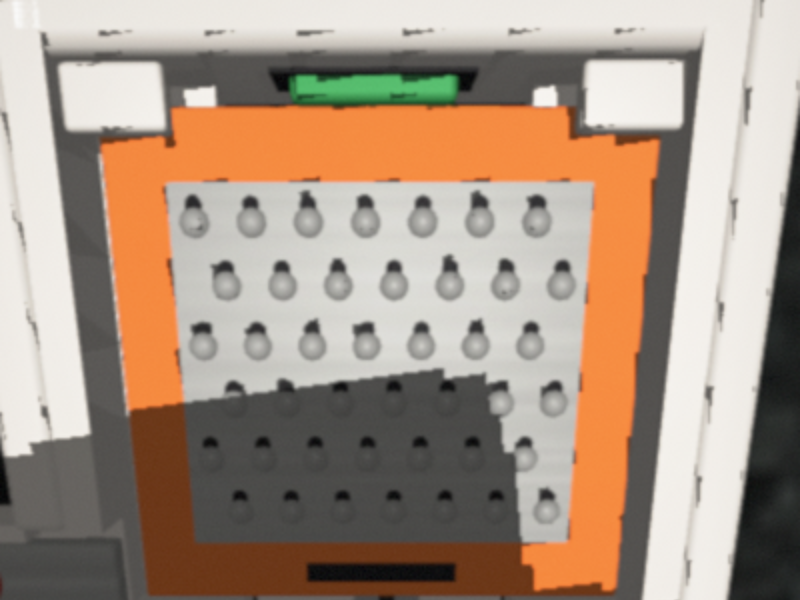

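The front edge is under the nibs and pressed on the tongue at about 15 N, near the safe top, so I won't push further. Drawing down the last bit, then backing away and looking.

Request:
drive_tool(increments=[[[-0.1,-0.5,-1.5],[0,0,0],0],[[0,0,0],[0,0,0],0],[[-0.3,-2,0],[0,0,0],0],[[-0.3,-2,0],[0,0,0],0],[[-0.6,-5,0],[0,0,0],0],[[-2,-15,0],[0,0,0],0],[[0,0,0],[0,0,0],0]])

```text
clock: 12.72
eef_pos: [0.5468, -0.0079, 0.0108]
tool_rot: [0.751, 0.66, 0.0, -0.0]
ft_force: [-0.3, -0.8, 0.2]
grip_width: 0.0004
grasp_force: 0.0
```

```bash
python3 - <<'E'
from h import *
o=get_obs();print(o['eef_pos'],sl(o['eef_pos']),o['ft_force'])
q=camera('wrist');p=camera('scene')
a=cv2.resize(q['image'][0:340,120:520],(706,600))[:600,60:460];b=cv2.resize(p['image'][215:345,215:330],(400,452));b=np.vstack([b,np.zeros((148,400,3),np.uint8)])
save(np.hstack([a,b]),'c6.png')
E
```

```text
[ 0.54678668 -0.007909    0.01084876] [-0.02675917 -0.00211278  0.01084876] [-0.27004772 -0.83364775  0.17711439]
```

View pics/c6.png

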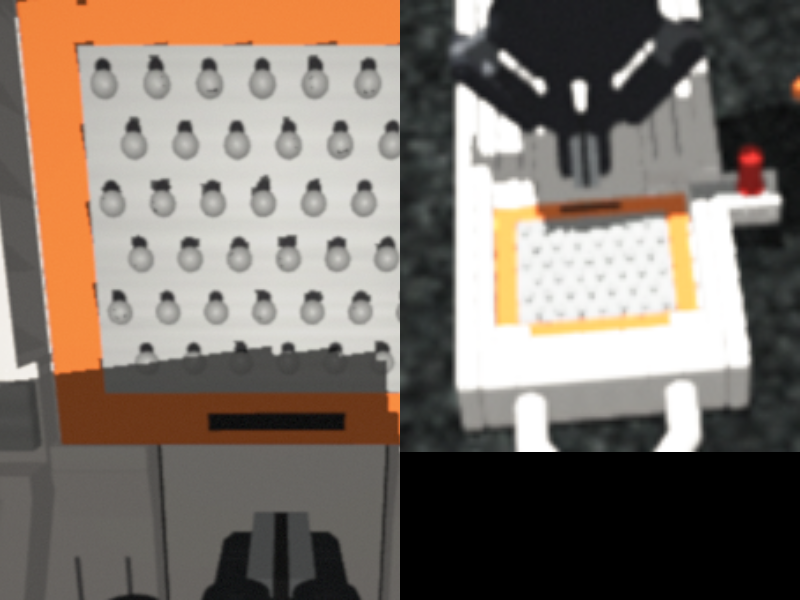

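```bash
python3 - <<'E'
from h import *
q=camera('wrist')
h=cv2.cvtColor(q['image'],cv2.COLOR_RGB2HSV);m=((h[...,0]>4)&(h[...,0]<22)&(h[...,1]>110)&(h[...,2]>50))
for u in (175,200,310,345,365):
    c=np.nonzero(m[:300,u])[0];print(u,c.min(),c.max(),[sl(back(q,(u,c.max()+.5),z)).round(4) for z in (.024,.030)],sl(back(q,(u,c.min()-.5),.024)).round(4))
p=camera('scene');h=cv2.cvtColor(p['image'],cv2.COLOR_RGB2HSV)
for y in (-20,20,35):
    for x,z in ((3,24),(0,30.5)):
        w=O+X*x/1e3+Y*y/1e3;print('back edge',y,x,z,proj(p,[*w,z/1e3]).round(1))
m=((h[...,0]>4)&(h[...,0]<25)&(h[...,1]>110)&(h[...,2]>50))
for u in (250,255,260,265,270,280,285,292):
    c=np.nonzero(m[230:330,u])[0]+230;print(u,c.min() if len(c) else None)
for n,x,y,z in (('knob',11,79,56),('tongue',93,0,26)): print(n,proj(p,[*(O+X*x/1e3+Y*y/1e3),z/1e3]).round(1))
k=red(p,(300,250,330,280));print('red',k.min(0),k.max(0),k.mean(0))
E
```

```text
175 0 116 [array([0.0549, 0.0466, 0.024 ]), array([0.0543, 0.0443, 0.03  ])] [0.0906 0.0427 0.024 ]
200 0 254 [array([0.0039, 0.0422, 0.024 ]), array([0.0057, 0.0402, 0.03  ])] [0.0906 0.0346 0.024 ]
310 0 254 [array([ 0.0039, -0.0011,  0.024 ]), array([ 0.0057, -0.0011,  0.03  ])] [ 0.0906 -0.0013  0.024 ]
345 0 254 [array([ 0.004 , -0.0148,  0.024 ]), array([ 0.0057, -0.0142,  0.03  ])] [ 0.0906 -0.0127  0.024 ]
365 0 254 [array([ 0.004 , -0.0227,  0.024 ]), array([ 0.0057, -0.0218,  0.03  ])] [ 0.0906 -0.0192  0.024 ]
back edge -20 3 24 [[258.8 272.5]]
back edge -20 0 30.5 [[258.5 268.6]]
back edge 20 3 24 [[281.7 270.7]]
back edge 20 0 30.5 [[281.4 266.9]]
back edge 35 3 24 [[290.2 270. ]]
back edge 35 0 30.5 [[290.  266.2]]
250 275
255 274
260 274
265 273
270 273
280 272
285 272
292 271
knob [[315.9 258.3]]
tongue [[273.2 310.4]]
red [312 257] [319 270] [315.23333333 263.33333333]
```

The back edge measures at x ≈ 3.9 mm for z = 24 mm, and the scene view agrees, so the insert has dropped. Next is the bolt: lift, go round to the outer side of the knob at slicer (11, 112), and descend to z ≈ 40 mm.

Request:
drive_tool(increments=[[[0,0,20],[0,0,0],0],[[0,0,35],[0,0,0],0],[[0,0,35],[0,0,0],0],[[-27,13,0],[0,0,0],0],[[-27,13,0],[0,0,0],0],[[-27,13,0],[0,0,0],0],[[-27,13,0],[0,0,0],0],[[0,0,0],[0,0,0],0]])

```text
clock: 13.58
eef_pos: [0.4325, 0.0469, 0.1]
tool_rot: [0.75, 0.662, -0.002, -0.003]
ft_force: [-1.0, 0.1, -0.2]
grip_width: 0.0002
grasp_force: 0.0
```

Request:
drive_tool(increments=[[[0,0,-25],[0,0,0],0],[[0,0,-25],[0,0,0],0],[[0,0,-10],[0,0,0],0],[[0,0,0],[0,0,0],0],[[0,0,0],[0,0,0],0],[[0,0,0],[0,0,0],0]])

```text
clock: 14.08
eef_pos: [0.4399, 0.0452, 0.0415]
tool_rot: [0.751, 0.661, 0.001, 0.0]
ft_force: [0.1, 0.6, 0.8]
grip_width: 0.0004
grasp_force: 0.0
```

```bash
python3 - <<'E'
from h import *
o=get_obs();print(o['eef_pos'],sl(o['eef_pos']),o['ft_force'])
q=camera('wrist');p=camera('scene')
save(np.hstack([cv2.resize(q['image'],(400,300)),cv2.resize(p['image'][215:305,230:350],(400,300))]),'c7.png')
E
```

```text
[0.43987342 0.04523233 0.04154393] [0.01233098 0.11070468 0.04154393] [0.13436026 0.63172928 0.83807421]
```

View pics/c7.png

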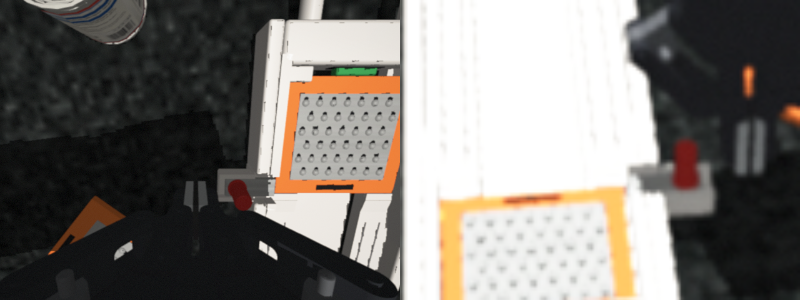

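The fingers stand just outside the red knob at bracket height, and the insert lies flat. Pushing the knob along slicer −y.

Request:
drive_tool(increments=[[[4,-0.5,0],[0,0,0],0],[[4,-0.5,0],[0,0,0],0],[[3,-0.4,0],[0,0,0],0],[[0,0,0],[0,0,0],0],[[0,0,0],[0,0,0],0]])

```text
clock: 14.6
eef_pos: [0.4503, 0.0434, 0.0409]
tool_rot: [0.751, 0.66, 0.0, 0.0]
ft_force: [-1.0, 1.3, 0.0]
grip_width: -0.0004
grasp_force: 0.0
```

Request:
drive_tool(increments=[[[2,-0.3,0],[0,0,0],0],[[2,-0.3,0],[0,0,0],0],[[0,0,0],[0,0,0],0],[[0,0,0],[0,0,0],0]])

```text
clock: 14.93
eef_pos: [0.4537, 0.0428, 0.0407]
tool_rot: [0.751, 0.66, -0.0, -0.0]
ft_force: [-1.1, 0.0, -0.6]
grip_width: 0.0001
grasp_force: 0.4
```

Request:
drive_tool(increments=[[[2,-0.3,0],[0,0,0],0],[[2,-0.3,0],[0,0,0],0],[[0,0,0],[0,0,0],0],[[0,0,0],[0,0,0],0]])

```text
clock: 15.27
eef_pos: [0.458, 0.0422, 0.0407]
tool_rot: [0.751, 0.66, 0.0, 0.0]
ft_force: [-0.8, 0.1, -0.8]
grip_width: 0.0001
grasp_force: 0.3
```

Request:
drive_tool(increments=[[[2,-0.3,0],[0,0,0],0],[[2,-0.3,0],[0,0,0],0],[[0,0,0],[0,0,0],0],[[0,0,0],[0,0,0],0]])

```text
clock: 15.6
eef_pos: [0.4623, 0.0416, 0.0408]
tool_rot: [0.751, 0.66, 0.0, 0.0]
ft_force: [-0.4, 0.2, -0.7]
grip_width: 0.0003
grasp_force: 0.3
```

Request:
drive_tool(increments=[[[2,-0.3,0],[0,0,0],0],[[1,-0.1,0],[0,0,0],0],[[0,0,0],[0,0,0],0],[[0,0,0],[0,0,0],0]])

```text
clock: 15.93
eef_pos: [0.4651, 0.0413, 0.0408]
tool_rot: [0.751, 0.66, 0.0, 0.0]
ft_force: [-0.8, 0.5, -0.7]
grip_width: 0.0001
grasp_force: 0.4
```

```bash
python3 - <<'E'
from h import *
o=get_obs();print(sl(o['eef_pos']),o['ft_force'])
p=camera('scene');k=red(p,(300,250,330,280));print('red',k.min(0),k.max(0),k.mean(0))
for y in (79,72,65):print(y,proj(p,[*(O+X*.011+Y*y/1e3),.056]).round(1))
E
```

```text
[0.01159888 0.08514533 0.04083776] [-0.77496408  0.50138504 -0.71233846]
red [305 258] [311 271] [307.96202532 264.56962025]
79 [[315.9 258.3]]
72 [[311.8 258.6]]
65 [[307.7 258.9]]
```

Request:
drive_tool(increments=[[[1,-0.1,0],[0,0,0],0],[[1,-0.1,0],[0,0,0],0],[[0,0,0],[0,0,0],0],[[0,0,0],[0,0,0],0]])

```text
clock: 16.32
eef_pos: [0.4661, 0.0411, 0.0407]
tool_rot: [0.751, 0.66, -0.001, -0.001]
ft_force: [-3.2, 0.8, 2.0]
grip_width: 0.0001
grasp_force: 2.0
```

Request:
drive_tool(increments=[[[1,-0.1,0],[0,0,0],0],[[0,0,0],[0,0,0],0],[[0,0,0],[0,0,0],0]])

```text
clock: 16.57
eef_pos: [0.4663, 0.0411, 0.0406]
tool_rot: [0.751, 0.66, -0.001, -0.001]
ft_force: [-6.3, 1.7, 2.9]
grip_width: -0.0
grasp_force: 3.1
```

The force has risen to 6 N against the stop, so the bolt is at its end. Backing off, lifting and checking.

Request:
drive_tool(increments=[[[-5,0.6,0],[0,0,0],0],[[-10,1.3,0],[0,0,0],0],[[-15,2,0],[0,0,0],0],[[0,0,30],[0,0,0],0],[[-15,2,30],[0,0,0],0],[[-25,0,30],[0,0,0],0],[[-20,0,30],[0,0,0],0],[[0,0,0],[0,0,0],0]])

```text
clock: 17.23
eef_pos: [0.379, 0.047, 0.1661]
tool_rot: [0.751, 0.66, 0.004, 0.003]
ft_force: [0.5, 0.3, -0.5]
grip_width: 0.0002
grasp_force: 0.0
```

Request:
drive_tool(increments=[[[0,0,0],[0,0,0],0],[[0,0,0],[0,0,0],0]])

```text
clock: 17.4
eef_pos: [0.379, 0.0469, 0.1611]
tool_rot: [0.751, 0.66, 0.001, 0.001]
ft_force: [0.6, 1.4, -0.3]
grip_width: 0.0001
grasp_force: 0.0
```

```bash
python3 - <<'E'
from h import *
o=get_obs();print(o['eef_pos'],o['ft_force'])
p=camera('scene');k=red(p,(295,250,330,280));print('red',k.min(0),k.max(0),k.mean(0))
q=camera('wrist');save(np.hstack([cv2.resize(q['image'],(400,300)),cv2.resize(p['image'][240:330,220:340],(400,300))]),'c8.png')
E
```

```text
[0.37900966 0.04685757 0.16109984] [ 0.60879746  1.38966801 -0.27320443]
red [305 257] [311 271] [307.5        263.80263158]
```

View pics/c8.png

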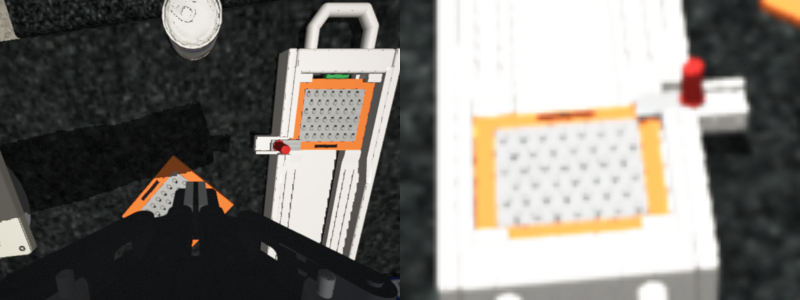

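The insert lies flat, the bolt end covers its back corner (the knob moved about 13 mm, in against the stop), and the arm is clear. Handing in.

```bash
python3 -c "
from workcell import job_done;print(job_done())"
```

```text
the job is handed in; nothing more can be done
None
```

The grater insert is in its seat behind the lip and the bolt is pushed across to its stop (about 13 of 14 mm by camera). I handed the job in at about 17.5 s, but it returned no verdict; the push peaked at about 15.6 N, putting the tongue at about 4.3 mm (estimated from the force), and I went nowhere near the bystanders.

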